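# Sort the bench beside the gas chromatograph

### The job

Clear up after the sample run: stand the two tall crimp-capped vials in the two-bay rack, one in each bay, stand both brass tube unions side by side in the square metal tray, and set the squat jar in the round dish. Everything must end upright on the floor of its own place, let go and at rest; leave the tape roll and the little cardboard box where they are.

Things in the scene. Friction and masses are not known exactly. Their poses are not given: they have to be found in the camera images.
- vial_a_center (a point): Tall slim amber-glass sample vial with a flat aluminium crimp cap, standing loose and upright on the bench. Body 23 mm in diameter up to 60 mm, neck 17 mm in diameter up to 66 mm, cap 21 mm in diameter up to the top at 76 mm; about 35 g. This point is on its axis, 38 mm above its foot; its z axis points up. Can be taken by the body, 38 to 48 mm above its foot. Either vial may go in either bay.
- vial_b_center (a point): The second tall amber vial, identical to the first (23 mm in diameter, 76 mm tall); this point is on its axis, 38 mm above its foot.
- union_a_center (a point): Brass tube union standing upright and loose: two hexagonal nuts, 26 mm across flats (30 mm across corners), stacked on one axis, a short 21 mm neck between. Lower nut 0 to 22 mm, neck to 30 mm, upper nut to the top at 56 mm; about 130 g. This point is on its axis, 28 mm above its foot. Best taken from above by the upper nut, 38 to 45 mm above its foot, so the fingers clear the tray's walls.
- union_b_center (a point): The second brass tube union, identical to the first (26 mm across flats, 56 mm tall); this point is on its axis, 28 mm above its foot.
- jar_center (a point): Squat round amber-glass sample jar with a wide white screw cap, standing loose and upright on the bench: 46 mm in diameter, cap 47 mm in diameter from 33 mm up to the top at 50 mm; about 90 g. This point is on its axis, half-way up, 25 mm above its foot. Best taken by the cap, 38 to 42 mm above its foot, so the fingers clear the dish's wall.
- vial_rack: White plastic two-bay rack fixed to the bench, oblong, 58 mm along its x by 112 mm along its y, walls 13 mm high and 4 mm thick, with one divider across the middle. Two bays, each 50 mm square inside, centred at y = +27 mm and y = -27 mm (x = 0); the bays' floor is 4 mm above the bench. Origin: centre of the underside.
- fittings_tray: Square aluminium tray fixed to the bench, 118 x 118 mm outside, 110 x 110 mm inside, no dividers, walls 12 mm high and 4 mm thick, floor 4 mm above the bench. Origin: centre of the underside; x and y run along its sides. Room for both unions side by side, for instance at y = +28 and -28 mm.
- jar_dish: Low round white ceramic dish fixed to the bench, 84 mm in diameter at the rim, about 74 mm inside, wall 11 mm high and 4 mm thick, inner floor 4 mm above the bench. Origin: centre of the underside.
- tape_roll: Bystander: roll of paper tape lying flat and loose among the things, 60 mm outer and 38 mm inner diameter, 19 mm high. Origin: centre of the underside. Leave it alone.
- septa_box: Bystander: small closed cardboard box lying loose among the things, 52 mm along its x by 36 mm along its y, 22 mm high. Origin: centre of the underside. Leave it alone.
Not all that is in view belongs to the job. What is shaped like the part that bears union_a_center but green is not meant.

How it is judged (in metres and radians):
At the end, for the whole second after the job is handed in: Each rack bay holds one vial (axes 10 mm or more either side of the middle), the square tray both unions (within 45 mm of its middle each way), the round dish the jar (within 17 mm of centre); all on the floor of their place (within 5 mm), upright within 0.12 rad, at rest (under 20 mm/s) (x of vial_a_center in the frame of vial_rack between -0.018 and 0.018 m and y of vial_a_center in the frame of vial_rack between -0.045 and 0.045 m and z of vial_a_center in the frame of vial_rack between 0.037 and 0.047 m and x of vial_b_center in the frame of vial_rack between -0.018 and 0.018 m and y of vial_b_center in the frame of vial_rack between -0.045 and 0.045 m and z of vial_b_center in the frame of vial_rack between 0.037 and 0.047 m and ((y of vial_a_center in the frame of vial_rack above 0.01 m and y of vial_b_center in the frame of vial_rack below -0.01 m) or (y of vial_b_center in the frame of vial_rack above 0.01 m and y of vial_a_center in the frame of vial_rack below -0.01 m)) and x of union_a_center in the frame of fittings_tray between -0.045 and 0.045 m and y of union_a_center in the frame of fittings_tray between -0.045 and 0.045 m and z of union_a_center in the frame of fittings_tray between 0.027 and 0.037 m and x of union_b_center in the frame of fittings_tray between -0.045 and 0.045 m and y of union_b_center in the frame of fittings_tray between -0.045 and 0.045 m and z of union_b_center in the frame of fittings_tray between 0.027 and 0.037 m and horizontal distance between jar_center and jar_dish below 0.017 m and z of jar_center in the frame of jar_dish between 0.024 and 0.034 m and angle between each of vial_a_center, vial_b_center, union_a_center, union_b_center, jar_center's own z axis and vertical below 0.12 rad and linear speed of each of vial_a, vial_b, union_a, union_b, jar below 0.02 m/s); the robot touches nothing.
It fails at once if the tape roll is pushed out of its place (moved more than 25 mm) (distance of tape_roll from where it was at the start of the episode above 0.025 m).
It fails at once if the cardboard box is pushed out of its place (moved more than 25 mm) (distance of septa_box from where it was at the start of the episode above 0.025 m).
It also fails if it takes over 104 s, if anything falls off the work surface, if the arm or the gripper's body presses on something with over 40 N, if the wrist force passes 120 N, or if a joint passes its speed limit or range.

### The arm

A 6-joint arm with a two-finger parallel gripper is mounted at the origin on the work surface. World frame = base frame: x ahead of the robot, y to its left, z up, the work surface at z = 0. Lengths are in m, angles in degrees, forces in N, time in s.
With the tool pointing down it reaches from about 0.4 to 0.825 m from the base axis. Payload 7 kg.
Tool frame: the origin (TCP) lies between the finger pads; the fingertips stand 22 mm ahead of it and the grasp point (between the pads) lies 3 mm ahead of it; z points along the fingers, y is the direction in which the jaws open and shut (so a half turn about z gives the same grasp; the last joint's range is limited). The gripper opens to 88 mm and grips with 3 to 60 N. Pads are 19 mm wide; open, the fingers measure 130 mm over their backs; the gripper's body (78 mm by 193 mm) begins 47 mm behind the grasp point.
Start: joints at [-55.514, 20.546, 0.682, 0, -70.136, -16.507], TCP at [0.208, -0.642, 0.249] pointing down, gripper open.
Joint ranges: [-176.03, 176.03], [-82.01, 121.73], [-58.28, 71.71], [-173.87, 95.51], [-174.79, -0.11], [-173.66, 173.66]. Speed limits (degrees/s): [136.94, 136.94, 172.46, 180, 180, 180].

### API

Orientations are given as [roll, pitch, yaw] about the fixed x, y, z axes, in that order (R = Rz(yaw) Ry(pitch) Rx(roll)).
In Python, from plant import telemetry, cams, r gives the robot as it stands.
- The arm moves only by the tool carry_out, never from a script. Its argument "commands" is one flat list of numbers, 5 for each row, row after row: the shift along the world's x, y, z as a fraction of full scale, then the turn about the world's z as a fraction of full scale, then the gripper's target within -1 to 1 (shut at 1, half-way at 0, fully open at -1). In form: [x, y, z, turn, claw, x, y, z, turn, claw, ...]. A call has 1 to 8 rows; each row shifts and turns the commanded pose from where the row before left it; what a row does not reach is not made up. Full scale, the value 1, is 0.04 m for a shift and 4 degrees for a turn. A row lasts 1/10 s, in which the tool goes at most 50 mm and 8.59 degrees, less where a joint would pass 70% of its speed; a pose out of reach is approached as far as the arm can. A call with a number of a shift or a turn outside -1 to 1 is refused whole. A call with a gripper value outside its range is refused whole. The fingers move at their own pace and stop on an object; "grip_force" is the grip in N (left out, the last holds). Time passes only in rows, so rows that do not move let the fingers close. It gives the time, the measured TCP pose, the force and the opening at its end, in the units of the state.
- telemetry.get_state(): the state, without advancing time (a new reading comes with each control period).
- cams.capture(name): name is "scene" or "top" or "wrist"; returns a dict with "frame" (384x512x3 uint8, red, green, blue), "camera_matrix" (3x3 intrinsics, pixels), "k1" (the pictures are not rectified: a ray, as slopes to the right and down, at radius r is drawn at 1 + k1 r^2 times it, then the intrinsics apply), "camera_from_world" (4x4, takes a point from world to camera coordinates); the wrist camera has in their place "mount" (4x4, takes a point from camera to tool coordinates, whose origin is the TCP and whose axes are the flange's). Camera axes: x right, y down, z forward; pixel columns grow to the right and rows downward; lengths in m; the calibration is good to about 2 mm. A picture is of the moment at which its call begins: read the wrist's pose just before it. There is no depth.
- r.close_job(): hands the job in, once; it reports no verdict.
The state is a dict: "time_s": time; "joints": joint angles; "qd": joint speeds; "joint_torque": joint torques, N m; "tcp_pos": TCP position; "eef_rot": TCP orientation; "contact_force": force on the tool from outside, world axes, zero at the start; "moment": the same for the moment, N m; "gripper_width": finger opening in m.
Only numpy, scipy, OpenCV 4.12 (cv2) and the standard library are available. Lean on these libraries where they do the work, as an engineer would, in place of code of your own. Each camera call takes 0.05 s, during which the arm holds its last target. There are 200 camera calls.

## Working session

There is one attempt and no reset: what is moved stays moved. The work goes in short steps, Python scripts to look and compute and a tool call to move; the robot and the scene stay as the last step left them, time stands still between calls to the robot, and variables do not carry over. Pictures are saved under pics/ and viewed, about 12 in all and at most 16, crops included, and the job is handed in when it is done.

Besides the shell and the picture viewer there is one more tool, called as name(argument=value, ...) on one line, values as JSON. carry_out: Moves the arm, as the interface text tells. Shift numbers are shares of 0.04 m and turn numbers shares of 4 degrees, none past 1 either way. Its arguments: {"type":"object","properties":{"commands":{"type":"array"},"grip_force":{"type":"number"}},"required":["commands"]}

```bash
mkdir -p pics; ls
cat > h.py <<'E'
import numpy as np, cv2
from plant import telemetry, cams, r
def cap(name,fn=None):
    s=telemetry.get_state(); c=cams.capture(name); 
    if fn: cv2.imwrite('pics/'+fn,c['frame'][:,:,::-1])
    return s,c
def w2p(c,P):
    T=c['camera_from_world']; p=T[:3,:3]@np.asarray(P,float)+T[:3,3]
    s=p[:2]/p[2]; s=s*(1+c['k1']*(s@s)); K=c['camera_matrix']; return K[:2,:2]@s+K[:2,2]
def p2w(c,uv,z,Tcw=None):
    K=c['camera_matrix']; d=np.linalg.solve(K[:2,:2],np.asarray(uv,float)-K[:2,2]); s=d.copy()
    for _ in range(30): s=d/(1+c['k1']*(s@s))
    T=c['camera_from_world'] if Tcw is None else Tcw
    R=T[:3,:3]; o=-R.T@T[:3,3]; v=R.T@np.array([s[0],s[1],1]); return o+v*(z-o[2])/v[2]
E
python3 - <<'E'
from h import *
for n in('scene','top'):
    s,c=cap(n,n+'0.png'); T=c['camera_from_world']; print(n,c['camera_matrix'].tolist(),c['k1'],(-T[:3,:3].T@T[:3,3]).round(3),T[2,:3].round(3))
print(s)
for n in('scene','top'):
    im=cv2.imread(f'pics/{n}0.png'); cv2.imwrite(f'pics/{n}0b.png',cv2.resize(im,(800,600),interpolation=cv2.INTER_CUBIC))
E
```

```text
pics
scene [[413.28045153611015, 0.0, 257.659079630599], [0.0, 413.28045153611015, 195.0366186734386], [0.0, 0.0, 1.0]] 0.03937798414182168 [ 1.372 -0.23   0.574] [-0.829  0.231 -0.509]
top [[355.1811499155748, 0.0, 260.0733782929047], [0.0, 355.1811499155748, 194.41778681199727], [0.0, 0.0, 1.0]] -0.042732785527321106 [0.402 0.007 1.086] [ 0.116 -0.013 -0.993]
{'time_s': 0.05, 'joints': array([-5.55148503e+01,  2.05921595e+01,  6.35670051e-01, -2.02031626e-02,
       -7.01349234e+01, -1.65067509e+01]), 'qd': array([ 0.04256604, -0.03364123,  0.13260825,  0.06403924,  0.06387449,
        0.01720326]), 'joint_torque': array([-7.01352092e-04, -5.84672892e+01,  2.94055778e+01,  7.02584401e+00,
        1.02770235e-02, -5.20139247e-05]), 'tcp_pos': array([ 0.20819338, -0.64163693,  0.24762861]), 'eef_rot': array([ 1.79906958e+02, -7.76594010e-03, -1.62028475e+02]), 'contact_force': array([0.43878348, 0.01638923, 0.18428239]), 'moment': array([-0.02304825, -0.03448011,  0.02747181]), 'gripper_width': 0.08754681716396616}
```

View pics/top0b.png

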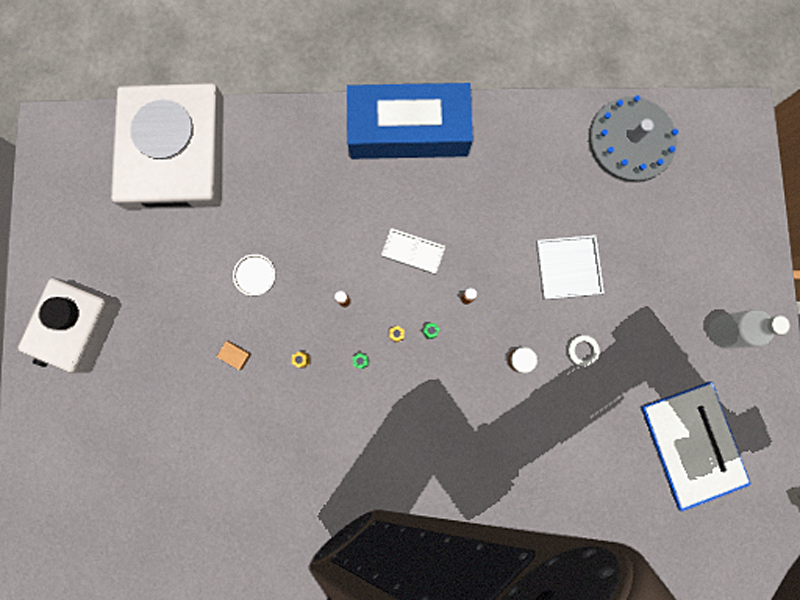

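View pics/scene0b.png

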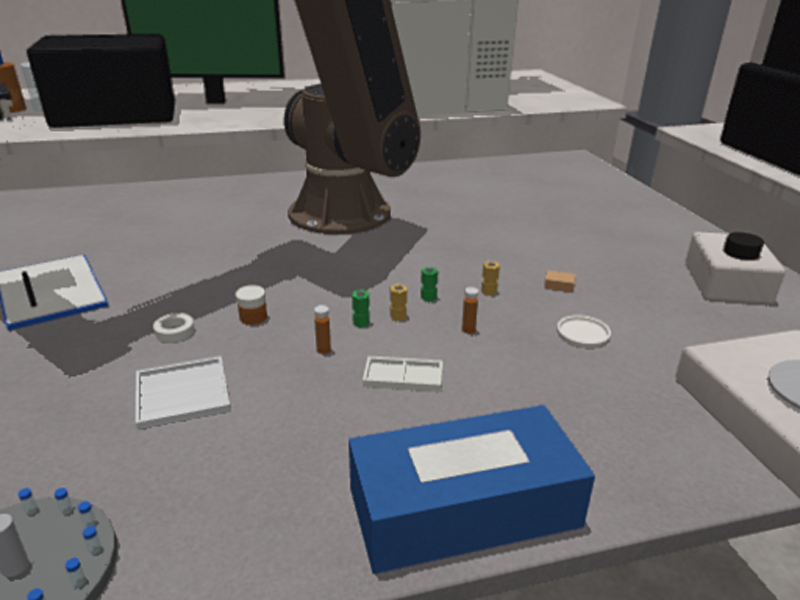

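The top view, at 800x600 scale, shows:
- **Containers:** dish (254,275), rack (414,251), tray (571,267).
- **Vials:** (341,297) and (470,294).
- **Brass unions:** (300,360) and (397,334). The green decoys are at (360,361) and (431,330).
- **Jar, tape and box:** jar (523,359), tape (583,350), box (233,355).

The scene view agrees.

Run:
```python
from h import *
s,c=cap('top','t1.png'); f=c['frame']
hsv=cv2.cvtColor(f,cv2.COLOR_RGB2HSV); S=hsv[:,:,1];V=hsv[:,:,2];H=hsv[:,:,0]
white=((S<40)&(V>165)); gold=((H>18)&(H<32)&(S>120)&(V>90)); orange=((H<18)&(S>90)&(V>120)); green=((H>45)&(H<85)&(S>100))
seeds=dict(dish=(254,275,white,.011),rack=(414,251,white,.013),tray=(571,267,white,.012),v1=(342,296,white,.076),v2=(470,294,white,.076),u1=(300,360,gold,.056),u2=(397,334,gold,.056),g1=(360,361,green,.056),g2=(431,330,green,.056),jar=(523,359,white,.05),tape=(583,350,white,.019),box=(233,355,orange,.022))
for k,(x,y,m,z) in seeds.items():
    n,l,st,ce=cv2.connectedComponentsWithStats(m.astype(np.uint8),connectivity=8)
    q=np.array([x,y])*.64; 
    d=[np.min(np.hypot(*(np.argwhere(l==i)[:,::-1]-q).T)) if st[i,4]>4 else 99 for i in range(1,n)]
    i=1+int(np.argmin(d)); cs,_=cv2.findContours((l==i).astype(np.uint8),0,2); pts=max(cs,key=len)[:,0,:]
    W=np.array([p2w(c,p,z)[:2] for p in pts]).astype(np.float32)*1000
    rc=cv2.minAreaRect(W); print(k,st[i].tolist(),'cent',(p2w(c,ce[i],z)[:2]*1000).round(0),'rect',np.round(rc[0]),np.round(rc[1]),round(rc[2],1))
im=f[130:265,120:420,::-1]; cv2.imwrite('pics/t1z.png',cv2.resize(im,(800,360),interpolation=cv2.INTER_CUBIC))
```

```text
dish [149, 162, 28, 28, 581] cent [593. 292.] rect [594. 293.] [84. 82.] 4.6
rack [242, 146, 43, 29, 725] cent [634. -21.] rect [628. -15.] [126.  75.] 70.0
tray [344, 150, 43, 42, 1427] cent [ 595. -331.] rect [ 595. -332.] [120. 121.] 3.9
v1 [214, 186, 8, 8, 50] cent [538. 115.] rect [537. 116.] [20. 20.] 89.3
v2 [298, 184, 8, 8, 48] cent [ 538. -125.] rect [ 537. -126.] [20. 20.] 87.9
u1 [187, 225, 11, 10, 63] cent [425. 193.] rect [425. 193.] [29. 26.] 89.7
u2 [249, 209, 10, 10, 53] cent [468.  14.] rect [467.  14.] [26. 26.] 88.6
g1 [226, 226, 10, 10, 59] cent [419.  82.] rect [420.  82.] [26. 26.] 89.0
g2 [271, 207, 10, 10, 58] cent [472. -49.] rect [472. -50.] [26. 26.] 88.6
jar [328, 222, 16, 17, 214] cent [ 414. -224.] rect [ 414. -224.] [44. 47.] 87.4
tape [364, 214, 20, 19, 159] cent [ 434. -346.] rect [ 433. -347.] [53. 59.] 4.6
box [139, 218, 20, 18, 205] cent [437. 329.] rect [437. 329.] [51. 36.] 59.0
```

View pics/t1z.png

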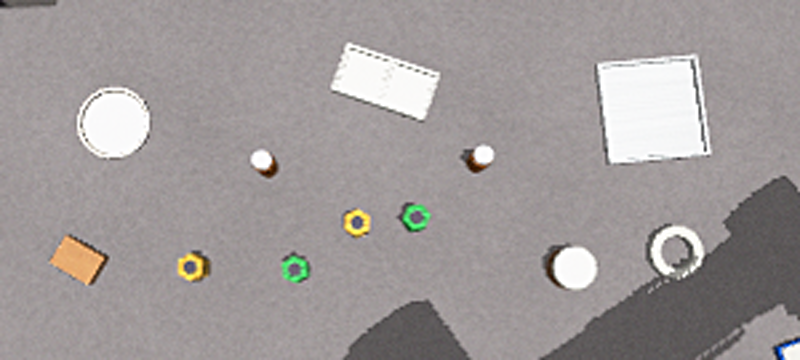

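Sizes match except for the rack's outline, which has a stray pixel, so I'll refine that later. I'm starting toward the jar and turning the jaws toward world x on the way.

carry_out(commands=[0.4, 0.9, 0, 1, -1, 0.4, 0.9, 0, 1, -1, 0.4, 0.9, 0, 1, -1, 0.4, 0.9, 0, 1, -1, 0.4, 0.9, 0, 1, -1, 0.4, 0.9, 0, 1, -1, 0.4, 0.9, 0, 1, -1, 0.4, 0.9, 0, 1, -1], grip_force=20)

```text
time_s: 0.95
tcp_pos: [0.3366, -0.3525, 0.2485]
eef_rot: [-180.0, 0.0, -129.9]
contact_force: [0.3, -0.6, -0.9]
gripper_width: 0.0877
```

carry_out(commands=[0.5, 0.8, -0.5, 1, -1, 0.5, 0.8, -0.5, 1, -1, 0.5, 0.8, -0.3, 1, -1, 0.4, 0.8, 0, 1, -1, 0, 0.05, 0, 1, -1, 0, 0, 0, 1, -1, 0, 0, 0, 1, -1, 0, 0, 0, 1, -1])

```text
time_s: 1.75
tcp_pos: [0.4123, -0.2237, 0.1964]
eef_rot: [180.0, 0.0, -97.8]
contact_force: [0.8, -0.4, 0.9]
gripper_width: 0.0877
```

```bash
cat >> h.py <<'E'
from scipy.spatial.transform import Rotation as Ro
def wristT(s,c):
    B=np.eye(4); B[:3,:3]=Ro.from_euler('xyz',s['eef_rot'],degrees=True).as_matrix(); B[:3,3]=s['tcp_pos']
    return np.linalg.inv(B@c['mount'])
def wp(P):
    pass
E
python3 - <<'E'
from h import *
s,c=cap('wrist','w1.png'); print(s['tcp_pos'],s['eef_rot'],s['joints'].round(1)); print(c['mount'].round(3).tolist()); T=wristT(s,c); c['camera_from_world']=T
print('jar px',w2p(c,[.414,-.224,.05]))
s,c=cap('top'); f=c['frame']; hsv=cv2.cvtColor(f,cv2.COLOR_RGB2HSV); m=((hsv[:,:,1]<40)&(hsv[:,:,2]>165)).astype(np.uint8)
m=cv2.morphologyEx(m,cv2.MORPH_OPEN,np.ones((3,3)))
for nm,(x,y) in dict(rack=(265,160),tray=(365,171)).items():
    n,l,st,ce=cv2.connectedComponentsWithStats(m); i=l[y,x]; cs,_=cv2.findContours((l==i).astype(np.uint8),0,2)
    W=np.array([p2w(c,p,.013)[:2] for p in cs[0][:,0]])*1000; print(nm,st[i],cv2.minAreaRect(W.astype(np.float32)))
    P=np.array([p2w(c,p[::-1],.013)[:2] for p in np.argwhere(l==i)])*1000; w,v=np.linalg.eigh(np.cov(P.T)); print(P.mean(0),v[:,1],np.degrees(np.arctan2(v[1,1],v[0,1])),np.sqrt(12*w))
print('blue box front foot',p2w(c,(410*.64,157*.64),0))
E
```

```text
[ 0.41225542 -0.22374157  0.19642952] [ 1.79984078e+02  5.45648449e-03 -9.78271819e+01] [ -4.4   3.4 -28.8  -0.  -57.8  -3.5]
[[0.0, -0.959, -0.282, 0.077], [1.0, 0.001, -0.001, -0.001], [0.001, -0.282, 0.959, -0.135], [0.0, 0.0, 0.0, 1.0]]
jar px [258.93360093 186.24360551]
rack [244 146  40  29 654] ((634.7588500976562, -21.968536376953125), (117.18358612060547, 60.04907989501953), 69.42900085449219)
[631.85970383 -20.69524889] [0.35886053 0.93339119] 68.96976637662958 [ 54.43616873 116.78785   ]
tray [ 344  151   40   38 1272] ((594.8997802734375, -328.31622314453125), (119.81787872314453, 110.96409606933594), 3.974792242050171)
[ 596.76897746 -328.90404451] [-0.75379902 -0.65710504] -138.9205411046104 [105.12623047 118.16070035]
blue box front foot [ 0.83035973 -0.02198897  0.        ]
```

View pics/w1.png

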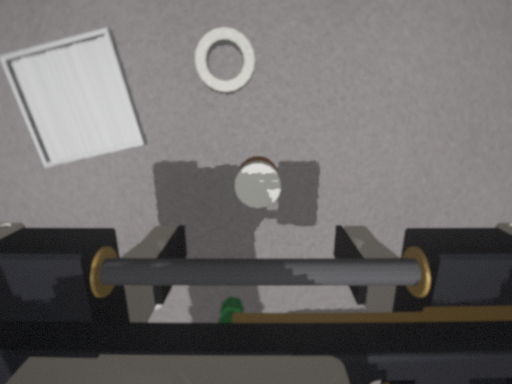

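The jar appears at (258,184) against a predicted (259,186), so the calibration agrees. I'm descending to grasp the cap.

carry_out(commands=[0.04, 0, -1, 1, -1, 0, 0, -1, 1, -1, 0, 0, -0.9, 0, -1, 0, 0, -0.6, 0, -1, 0, 0, -0.3, 0, -1, 0, 0, 0, 0, -1, 0, 0, 0, 0, 1, 0, 0, 0, 0, 1])

```text
time_s: 2.65
tcp_pos: [0.4147, -0.2241, 0.0455]
eef_rot: [-179.9, -0.0, -90.0]
contact_force: [0.5, 0.0, 0.3]
gripper_width: 0.0767
```

carry_out(commands=[0, 0, 0, 0, 1, 0, 0, 0, 0, 1, 0, 0, 0, 0, 1])

```text
time_s: 2.95
tcp_pos: [0.4142, -0.224, 0.0451]
eef_rot: [-179.9, -0.0, -90.0]
contact_force: [0.2, -0.0, -0.4]
gripper_width: 0.0531
```

carry_out(commands=[0, 0, 0, 0, 1, 0, 0, 0, 0, 1, 0, 0, 0, 0, 1, 0, 0, 0, 0, 1, 0, 0, 0.2, 0, 1, 0, 0, 0.6, 0, 1, 0, 0, 0.9, 0, 1, 0, 0, 0.9, 0, 1])

```text
time_s: 3.75
tcp_pos: [0.4132, -0.2239, 0.1497]
eef_rot: [179.9, 0.0, -90.0]
contact_force: [1.3, -0.2, -1.3]
gripper_width: 0.0464
```

carry_out(commands=[0.3, 0.5, 0, 0, 1, 0.3, 0.9, 0, 0, 1, 0.3, 1, 0, 0, 1, 0.3, 1, 0, 0, 1, 0.3, 1, 0, 0, 1, 0.3, 1, 0, 0, 1, 0.3, 1, 0, 0, 1, 0.3, 1, 0, 0, 1])

```text
time_s: 4.55
tcp_pos: [0.5099, 0.0737, 0.1489]
eef_rot: [180.0, 0.0, -90.0]
contact_force: [1.7, -0.9, -1.6]
gripper_width: 0.0466
```

carry_out(commands=[0.3, 1, 0, 0, 1, 0.3, 1, 0, 0, 1, 0.3, 1, 0, 0, 1, 0.3, 1, 0, 0, 1, 0.3, 0.8, 0, 0, 1, 0.3, 0.5, 0, 0, 1, 0.3, 0.2, 0, 0, 1, 0, 0, 0, 0, 1])

```text
time_s: 5.35
tcp_pos: [0.5946, 0.2931, 0.148]
eef_rot: [180.0, -0.0, -90.0]
contact_force: [-0.7, -0.1, -1.3]
gripper_width: 0.0464
```

carry_out(commands=[0, 0, -0.8, 0, 1, 0, 0, -0.8, 0, 1, 0, 0, -0.5, 0, 1, 0, 0, -0.25, 0, 1, 0, 0, -0.1, 0, 1, 0, 0, 0, 0, 1, 0, 0, 0, 0, 1, 0, 0, 0, 0, 1])

```text
time_s: 6.15
tcp_pos: [0.5945, 0.2924, 0.0519]
eef_rot: [-179.9, 0.1, -90.0]
contact_force: [0.1, 0.1, 0.3]
gripper_width: 0.0461
```

carry_out(commands=[0, 0, 0, 0, -1, 0, 0, 0, 0, -1, 0, 0, 0, 0, -1, 0, 0, 0, 0, -1, 0, 0, 0.3, 0, -1, 0, 0, 0.8, 0, -1, 0, 0, 0.9, 0, -1, 0, 0, 0.9, 0, -1])

```text
time_s: 6.95
tcp_pos: [0.5939, 0.2918, 0.1686]
eef_rot: [-180.0, -0.0, -90.0]
contact_force: [0.7, -0.4, -0.1]
gripper_width: 0.0873
```

carry_out(commands=[-0.5, -0.3, 0, 0, -1, -0.8, -0.5, 0, 0, -1, -0.9, -0.5, 0, 0, -1, -0.9, -0.5, 0, 0, -1, -0.7, -0.4, 0, 0, -1, -0.4, -0.25, 0, 0, -1, 0, 0, 0, 0, -1, 0, 0, 0, 0, -1])

```text
time_s: 7.75
tcp_pos: [0.4263, 0.1944, 0.1678]
eef_rot: [-179.9, 0.1, -90.0]
contact_force: [0.9, -1.3, -0.5]
gripper_width: 0.0879
```

```bash
cat > hx.py <<'E'
from h import *
import sys
fn,z=sys.argv[1],.056
s,c=cap('wrist',fn); print(s['tcp_pos'].round(4),s['eef_rot'].round(1)); c['camera_from_world']=wristT(s,c)
P=[float(a)/1000 for a in sys.argv[2:4]]; u,v=w2p(c,[*P,z]).round().astype(int); print('pred px',u,v)
im=c['frame'][max(0,v-60):v+60,max(0,u-80):u+80,::-1]; cv2.imwrite('pics/z'+fn,cv2.resize(im,None,fx=4,fy=4,interpolation=cv2.INTER_CUBIC)); print('crop origin',max(0,u-80),max(0,v-60))
E
python3 hx.py w2.png 425 193
```

```text
[0.4263 0.1944 0.1678] [-1.799e+02  1.000e-01 -9.000e+01]
pred px 262 195
crop origin 182 135
```

View pics/zw2.png

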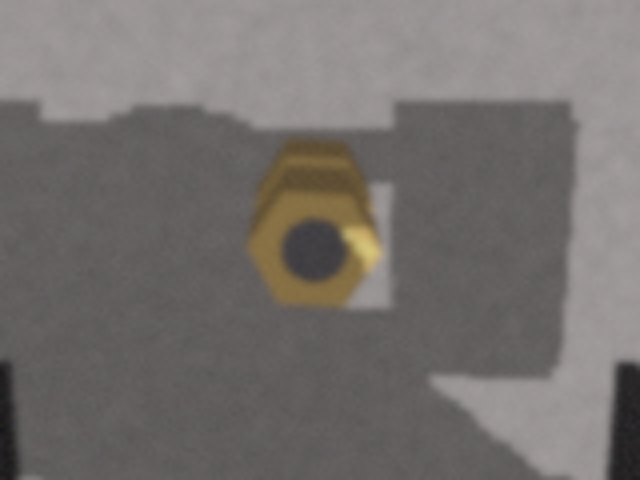

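The brass union's centre is at crop (315,248), within 2 mm of the prediction. Its corners lie along the jaw axis with a tilt of about 4°, so I'm turning +26° to get onto the flats.

carry_out(commands=[0, 0, -0.4, 1, -1, 0, 0, -0.6, 1, -1, 0, 0, -0.6, 1, -1, 0, 0, -0.6, 1, -1, 0, 0, -0.5, 1, -1, 0, 0, -0.3, 1, -1, 0, 0, -0.1, 0.5, -1, 0, 0, 0, 0, -1])

```text
time_s: 8.6
tcp_pos: [0.4263, 0.1941, 0.0415]
eef_rot: [179.9, -0.1, -64.0]
contact_force: [0.3, -0.4, 0.6]
gripper_width: 0.0877
```

carry_out(commands=[0, 0, 0, 0, 1, 0, 0, 0, 0, 1, 0, 0, 0, 0, 1, 0, 0, 0, 0, 1, 0, 0, 0, 0, 1, 0, 0, 0, 0, 1, 0, 0, 0, 0, 1, 0, 0, 0, 0, 1])

```text
time_s: 9.4
tcp_pos: [0.4259, 0.194, 0.0426]
eef_rot: [-180.0, 0.0, -64.0]
contact_force: [0.3, -0.7, -0.1]
gripper_width: 0.0295
```

carry_out(commands=[0, 0, 0, 0, 1, 0, 0, 0, 0, 1, 0, 0, 0, 0, 1, 0, 0, 0.2, 0, 1, 0, 0, 0.6, 0, 1, 0, 0, 0.9, 0, 1, 0, 0, 0.9, 0, 1, 0, 0, 0, 0, 1])

```text
time_s: 10.2
tcp_pos: [0.4281, 0.1958, 0.1516]
eef_rot: [-179.5, 0.1, -64.0]
contact_force: [1.2, 0.4, -1.6]
gripper_width: 0.026
```

carry_out(commands=[0.3, -0.5, 0, -0.8, 1, 0.3, -0.9, 0, -0.8, 1, 0.3, -1, 0, -0.8, 1, 0.3, -1, 0, -0.8, 1, 0.3, -1, 0, -0.8, 1, 0.3, -1, 0, -0.8, 1, 0.3, -1, 0, -0.8, 1, 0.3, -1, 0, 0, 1])

```text
time_s: 11.0
tcp_pos: [0.5217, -0.1037, 0.1464]
eef_rot: [180.0, 0.0, -86.5]
contact_force: [0.7, 0.5, -0.0]
gripper_width: 0.0259
```

carry_out(commands=[0.3, -1, 0, 0, 1, 0.3, -1, 0, 0, 1, 0.3, -1, 0, 0, 1, 0.3, -1, 0, 0, 1, 0.3, -0.7, 0, 0, 1, 0.25, -0.3, 0, 0, 1, 0, -0.05, 0, 0, 1, 0, 0, 0, 0, 1])

```text
time_s: 11.8
tcp_pos: [0.5911, -0.304, 0.1457]
eef_rot: [179.9, 0.0, -86.5]
contact_force: [0.3, -0.6, -0.8]
gripper_width: 0.0256
```

carry_out(commands=[0.05, 0, -0.8, 0, 1, 0, 0, -0.8, 0, 1, 0, 0, -0.5, 0, 1, 0, 0, -0.25, 0, 1, 0, 0, -0.1, 0, 1, 0, 0, 0, 0, 1, 0, 0, 0, 0, 1, 0, 0, 0, 0, 1])

```text
time_s: 12.6
tcp_pos: [0.5947, -0.3042, 0.0499]
eef_rot: [-179.9, -0.0, -86.4]
contact_force: [-0.3, 0.1, -1.7]
gripper_width: 0.026
```

carry_out(commands=[0, 0, 0, 0, -1, 0, 0, 0, 0, -1, 0, 0, 0, 0, -1, 0, 0, 0, 0, -1, 0, 0, 0.3, 0, -1, 0, 0, 0.8, 0, -1, 0, 0, 0.9, 0, -1, 0, 0, 0.9, 0, -1])

```text
time_s: 13.4
tcp_pos: [0.5938, -0.3041, 0.1666]
eef_rot: [180.0, -0.0, -86.4]
contact_force: [-0.2, 0.5, -0.3]
gripper_width: 0.0836
```

carry_out(commands=[-0.35, 0.6, 0, 0, -1, -0.4, 1, 0, 0, -1, -0.4, 1, 0, 0, -1, -0.4, 1, 0, 0, -1, -0.4, 1, 0, 0, -1, -0.4, 1, 0, 0, -1, -0.4, 1, 0, 0, -1, -0.3, 0.8, 0, 0, -1])

```text
time_s: 14.2
tcp_pos: [0.4711, -0.0064, 0.1657]
eef_rot: [-179.9, 0.0, -86.4]
contact_force: [1.2, 0.5, -0.4]
gripper_width: 0.0878
```

carry_out(commands=[-0.1, 0.5, 0, 0, -1, 0, 0.05, 0, 0, -1, 0, 0, 0, 0, -1])

```text
time_s: 14.5
tcp_pos: [0.4682, 0.0144, 0.1654]
eef_rot: [-179.9, 0.0, -86.3]
contact_force: [-0.2, -0.1, 0.4]
gripper_width: 0.0873
```

```bash
python3 hx.py w3.png 468 14
python3 - <<'E'
from h import *
cap('top','t3.png')
E
```

```text
[0.4682 0.0144 0.1654] [-179.9    0.   -86.3]
pred px 261 197
crop origin 181 137
```

View pics/zw3.png

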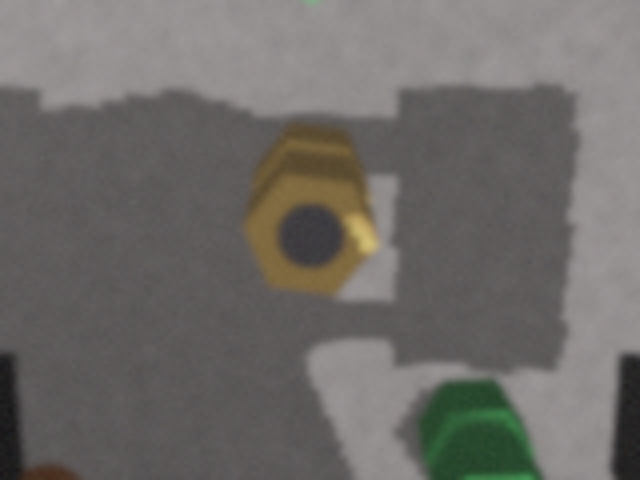

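The union is centred at crop (310,233) with its corner line tilted about -10°. Its true position is about (470,12.6) mm. A green decoy is at the lower right, and the +20° jaw direction clears both decoys.

carry_out(commands=[0.05, -0.05, 0, 1, -1, 0, 0, -0.5, 1, -1, 0, 0, -0.6, 1, -1, 0, 0, -0.6, 1, -1, 0, 0, -0.6, 1, -1, 0, 0, -0.5, 0, -1, 0, 0, -0.2, 0, -1, 0, 0, 0, 0, -1])

```text
time_s: 15.4
tcp_pos: [0.4694, 0.011, 0.0436]
eef_rot: [179.8, -0.0, -66.5]
contact_force: [-0.5, -0.2, -0.5]
gripper_width: 0.0877
```

carry_out(commands=[0, 0, 0, 0, 1, 0, 0, 0, 0, 1, 0, 0, 0, 0, 1, 0, 0, 0, 0, 1, 0, 0, 0, 0, 1, 0, 0, 0, 0, 1, 0, 0, 0, 0, 1, 0, 0, 0, 0, 1])

```text
time_s: 16.2
tcp_pos: [0.4699, 0.012, 0.0445]
eef_rot: [180.0, 0.0, -66.4]
contact_force: [0.9, 0.5, -0.1]
gripper_width: 0.029
```

carry_out(commands=[0, 0, 0, 0, 1, 0, 0, 0, 0, 1, 0, 0, 0, 0, 1, 0, 0, 0.2, 0, 1, 0, 0, 0.6, 0, 1, 0, 0, 0.9, 0, 1, 0, 0, 0.9, 0, 1, 0, 0, 0, 0, 1])

```text
time_s: 17.0
tcp_pos: [0.4726, 0.0128, 0.1536]
eef_rot: [-179.5, -0.1, -66.4]
contact_force: [1.5, 0.7, -2.4]
gripper_width: 0.0256
```

carry_out(commands=[0.3, -0.5, 0, -0.8, 1, 0.3, -0.9, 0, -0.8, 1, 0.3, -1, 0, -0.8, 1, 0.3, -1, 0, -0.8, 1, 0.3, -1, 0, -0.8, 1, 0.3, -1, 0, -0.8, 1, 0.3, -1, 0, -0.2, 1, 0.3, -1, 0, 0, 1])

```text
time_s: 17.8
tcp_pos: [0.5657, -0.2856, 0.1481]
eef_rot: [179.9, 0.0, -86.5]
contact_force: [1.3, 0.0, -1.5]
gripper_width: 0.0259
```

carry_out(commands=[0.3, -0.9, 0, 0, 1, 0.3, -0.6, 0, 0, 1, 0.2, -0.4, 0, 0, 1, 0, 0, 0, 0, 1, 0, 0, 0, 0, 1])

```text
time_s: 18.3
tcp_pos: [0.5972, -0.36, 0.1476]
eef_rot: [179.9, 0.1, -86.5]
contact_force: [-0.6, 0.8, -1.0]
gripper_width: 0.0263
```

carry_out(commands=[0, 0, -0.8, 0, 1, 0, 0, -0.8, 0, 1, 0, 0, -0.5, 0, 1, 0, 0, -0.25, 0, 1, 0, 0, -0.1, 0, 1, 0, 0, -0.02, 0, 1, 0, 0, 0, 0, 1, 0, 0, 0, 0, 1])

```text
time_s: 19.1
tcp_pos: [0.5987, -0.3602, 0.0511]
eef_rot: [-179.9, -0.0, -86.4]
contact_force: [-0.0, -0.1, -1.0]
gripper_width: 0.0262
```

carry_out(commands=[0, 0, 0, 0, -1, 0, 0, 0, 0, -1, 0, 0, 0, 0, -1, 0, 0, 0, 0, -1, 0, 0, 0.3, 0, -1, 0, 0, 0.8, 0, -1, 0, 0, 0.9, 0, -1, 0, 0, 0.9, 0, -1])

```text
time_s: 19.9
tcp_pos: [0.5978, -0.3601, 0.1679]
eef_rot: [180.0, -0.0, -86.4]
contact_force: [0.8, -0.9, 1.2]
gripper_width: 0.0836
```

carry_out(commands=[-0.1, 0.6, 0, -0.8, -1, -0.2, 0.9, 0, -0.8, -1, -0.3, 1, 0, -0.8, -1, -0.3, 1, 0, -0.8, -1, -0.3, 1, 0, -0.8, -1, -0.3, 0.9, 0, -0.7, -1, 0, 0.45, 0, 0, -1, 0, 0, 0, 0, -1])

```text
time_s: 20.7
tcp_pos: [0.5381, -0.124, 0.1673]
eef_rot: [-179.9, 0.0, -105.1]
contact_force: [1.1, -1.0, 0.3]
gripper_width: 0.0876
```

Run:
```python
from h import *
s,c=cap('wrist','w4.png'); print(s['tcp_pos'].round(4),s['eef_rot'].round(1)); c['camera_from_world']=wristT(s,c); print(w2p(c,[.538,-.125,.076]))
s,t=cap('top','t4.png')
a=c['frame'][100:290,130:390,::-1]; b=t['frame'][130:265,120:420,::-1]
cv2.imwrite('pics/m4.png',np.vstack([cv2.resize(a,(520,300))[:, :], cv2.resize(b,(520,234),interpolation=cv2.INTER_CUBIC)]))
```

```text
[ 0.5381 -0.124   0.1673] [-179.9    0.  -105.1]
[261.08626499 202.87741006]
```

View pics/m4.png

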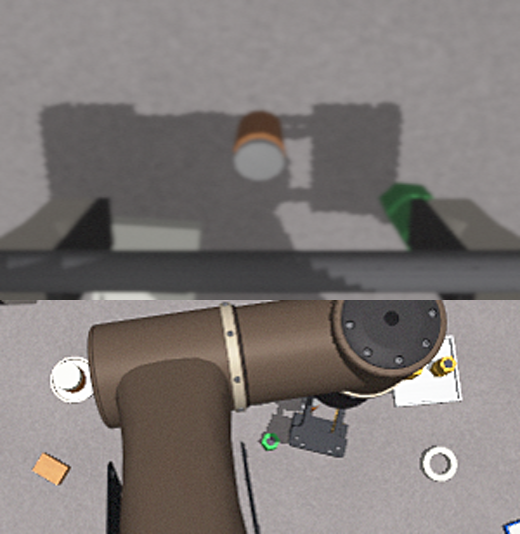

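The vial cap is at wrist pixel (259,201) against a predicted (261,203), so it's within 2 mm. The top strip shows the jar in its dish, and the two brass unions partly visible in the tray.

carry_out(commands=[0.02, -0.05, -0.4, 0, -1, 0, 0, -0.6, 0, -1, 0, 0, -0.6, 0, -1, 0, 0, -0.6, 0, -1, 0, 0, -0.5, 0, -1, 0, 0, -0.25, 0, -1, 0, 0, 0, 0, -1, 0, 0, 0, 0, 1], grip_force=15)

```text
time_s: 21.6
tcp_pos: [0.5393, -0.1285, 0.0483]
eef_rot: [-180.0, -0.0, -105.2]
contact_force: [-0.0, 0.2, 1.4]
gripper_width: 0.084
```

carry_out(commands=[0, 0, 0, 0, 1, 0, 0, 0, 0, 1, 0, 0, 0, 0, 1, 0, 0, 0, 0, 1, 0, 0, 0, 0, 1, 0, 0, 0, 0, 1, 0, 0, 0, 0, 1, 0, 0, 0, 0, 1])

```text
time_s: 22.4
tcp_pos: [0.5387, -0.128, 0.0477]
eef_rot: [180.0, -0.0, -105.2]
contact_force: [0.3, -1.1, -0.0]
gripper_width: 0.0229
```

carry_out(commands=[0, 0, 0, 0, 1, 0, 0, 0, 0, 1, 0, 0, 0, 0, 1, 0, 0, 0.2, 0, 1, 0, 0, 0.6, 0, 1, 0, 0, 0.8, 0, 1, 0, 0, 0.2, 0, 1, 0, 0, 0, 0, 1])

```text
time_s: 23.2
tcp_pos: [0.5398, -0.128, 0.1218]
eef_rot: [-179.8, 0.1, -105.2]
contact_force: [-0.5, -0.5, -1.0]
gripper_width: 0.0229
```

carry_out(commands=[0.3, 0.3, 0, 0, 1, 0.5, 0.5, 0, 0, 1, 0.5, 0.5, 0, -0.5, 1, 0.4, 0.4, 0, -0.5, 1, 0.3, 0.3, 0, 0, 1, 0.14, 0.04, 0, 0, 1, 0, 0, 0, 0, 1, 0, 0, 0, 0, 1])

```text
time_s: 24.0
tcp_pos: [0.6236, -0.0468, 0.1192]
eef_rot: [179.9, -0.0, -109.2]
contact_force: [0.2, 0.4, -0.0]
gripper_width: 0.0224
```

Run:
```python
from h import *
s,c=cap('wrist','w5.png'); print(s['tcp_pos'].round(4),s['eef_rot'].round(1)); c['camera_from_world']=wristT(s,c)
im=c['frame'][:,:,::-1].copy()
o=np.array([.634,-.021]); ey=np.array([.35,.937]); ex=np.array([.937,-.35])
q=np.array([w2p(c,[*(o+a*ex*.029+b*ey*.056),.013]) for a,b in((1,1),(1,-1),(-1,-1),(-1,1))]); print(q.round())
cv2.polylines(im,[q.round().astype(np.int32)],True,(0,0,255),1)
cv2.imwrite('pics/w5b.png',im)
```

```text
[ 0.6236 -0.0468  0.1192] [ 179.9   -0.  -109.2]
[[227. 282.]
 [226. 166.]
 [296. 167.]
 [289. 283.]]
```

View pics/w5b.png

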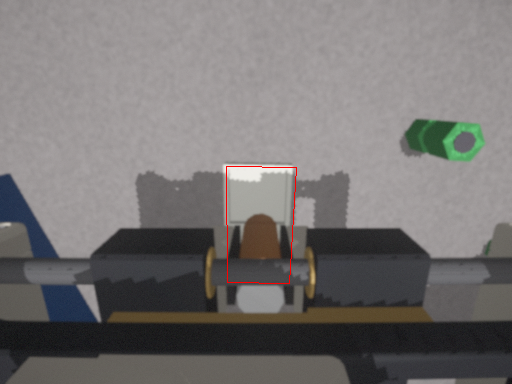

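The red outline matches the rack to within 3 px (about 2 mm), with the vial held upright over the near bay. I'm lowering it now.

carry_out(commands=[0.04, -0.03, -0.4, 0, 1, 0, 0, -0.5, 0, 1, 0, 0, -0.4, 0, 1, 0, 0, -0.25, 0, 1, 0, 0, -0.1, 0, 1, 0, 0, -0.02, 0, 1, 0, 0, 0, 0, 1, 0, 0, 0, 0, 1])

```text
time_s: 24.85
tcp_pos: [0.6264, -0.0476, 0.0538]
eef_rot: [-179.9, 0.0, -109.2]
contact_force: [-0.3, 0.1, -0.6]
gripper_width: 0.0225
```

carry_out(commands=[0, 0, 0, 0, -1, 0, 0, 0, 0, -1, 0, 0, 0, 0, -1, 0, 0, 0, 0, -1, 0, 0, 0.3, 0, -1, 0, 0, 0.8, 0, -1, 0, 0, 0.9, 0, -1, 0, 0, 0.9, 0, -1])

```text
time_s: 25.65
tcp_pos: [0.6258, -0.0477, 0.1711]
eef_rot: [-180.0, -0.0, -109.2]
contact_force: [1.3, 0.3, 1.4]
gripper_width: 0.0812
```

carry_out(commands=[-0.3, 0.6, 0, 0, -1, -0.5, 0.9, 0, 0, -1, -0.5, 1, 0, 0, -1, -0.5, 0.9, 0, 0, -1, -0.3, 0.6, 0, 0, -1, -0.09, 0.08, 0, 0, -1, 0, 0, 0, 0, -1, 0, 0, 0, 0, -1])

```text
time_s: 26.45
tcp_pos: [0.5387, 0.1152, 0.1695]
eef_rot: [-180.0, 0.0, -109.2]
contact_force: [-0.4, 0.4, 0.5]
gripper_width: 0.0876
```

Run:
```python
from h import *
s,c=cap('wrist','w6.png'); print(s['tcp_pos'].round(4),s['eef_rot'].round(1)); c['camera_from_world']=wristT(s,c); print(w2p(c,[.538,.115,.076]))
```

```text
[0.5387 0.1152 0.1695] [-180.     0.  -109.2]
[261.8200768  202.55943708]
```

View pics/w6.png

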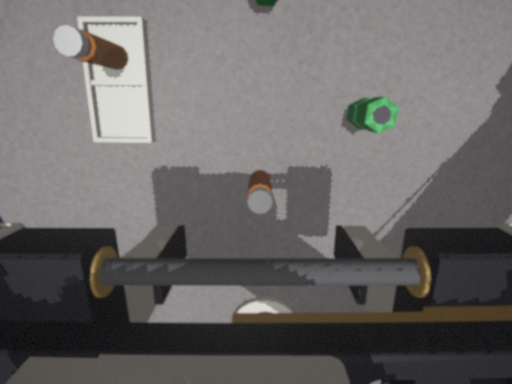

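Vial 1 stands in the far bay, with its foot near (115,58). The second vial's cap is at (260,201) against a predicted (262,203).

carry_out(commands=[0.03, -0.02, -0.4, 0, -1, 0, 0, -0.6, 0, -1, 0, 0, -0.6, 0, -1, 0, 0, -0.6, 0, -1, 0, 0, -0.5, 0, -1, 0, 0, -0.35, 0, -1, 0, 0, 0, 0, -1, 0, 0, 0, 0, 1])

```text
time_s: 27.3
tcp_pos: [0.54, 0.114, 0.047]
eef_rot: [180.0, -0.0, -109.3]
contact_force: [-0.3, 0.1, 0.8]
gripper_width: 0.0843
```

carry_out(commands=[0, 0, 0, 0, 1, 0, 0, 0, 0, 1, 0, 0, 0, 0, 1, 0, 0, 0, 0, 1, 0, 0, 0, 0, 1, 0, 0, 0, 0, 1, 0, 0, 0, 0, 1, 0, 0, 0, 0, 1])

```text
time_s: 28.1
tcp_pos: [0.5395, 0.1148, 0.0469]
eef_rot: [180.0, -0.0, -109.2]
contact_force: [-0.8, 1.5, -0.6]
gripper_width: 0.0224
```

carry_out(commands=[0, 0, 0, 0, 1, 0, 0, 0, 0, 1, 0, 0, 0, 0, 1, 0, 0, 0.2, 0, 1, 0, 0, 0.6, 0, 1, 0, 0, 0.8, 0, 1, 0, 0, 0.2, 0, 1, 0, 0, 0, 0, 1])

```text
time_s: 28.9
tcp_pos: [0.5405, 0.1153, 0.121]
eef_rot: [-179.9, 0.2, -109.2]
contact_force: [-1.0, 0.0, 0.1]
gripper_width: 0.0222
```

carry_out(commands=[0.3, -0.3, 0, 0, 1, 0.5, -0.55, 0, 0, 1, 0.6, -0.6, 0, 0, 1, 0.6, -0.6, 0, 0, 1, 0.4, -0.5, 0, 0, 1, 0.25, -0.25, 0, 0, 1, 0, 0, 0, 0, 1, 0, 0, 0, 0, 1])

```text
time_s: 29.7
tcp_pos: [0.6448, 0.0028, 0.118]
eef_rot: [179.9, -0.0, -109.3]
contact_force: [-0.1, -0.1, -0.9]
gripper_width: 0.0226
```

carry_out(commands=[0, 0, -0.4, 0, 1, 0, 0, -0.5, 0, 1, 0, 0, -0.4, 0, 1, 0, 0, -0.25, 0, 1, 0, 0, -0.1, 0, 1, 0, 0, -0.05, 0, 1, 0, 0, 0, 0, 1, 0, 0, 0, 0, 1])

```text
time_s: 30.5
tcp_pos: [0.646, 0.003, 0.0517]
eef_rot: [-179.9, 0.0, -109.2]
contact_force: [0.3, 0.3, 0.0]
gripper_width: 0.0227
```

carry_out(commands=[0, 0, 0, 0, -1, 0, 0, 0, 0, -1, 0, 0, 0, 0, -1, 0, 0, 0, 0, -1, 0, 0, 0.3, 0, -1, 0, 0, 0.8, 0, -1, 0, 0, 1, 0, -1, 0, 0, 1, 0, -1])

```text
time_s: 31.3
tcp_pos: [0.6453, 0.0026, 0.1771]
eef_rot: [180.0, -0.0, -109.2]
contact_force: [0.6, 0.8, 0.6]
gripper_width: 0.0812
```

carry_out(commands=[-0.5, -0.5, 1, 0, -1, -0.5, -0.8, 0.5, 0, -1, -0.5, -1, 0, 0, -1, -0.5, -1, 0, 0, -1, -0.5, -1, 0, 0, -1, -0.5, -1, 0, 0, -1, -0.5, -1, 0, 0, -1, -0.5, -1, 0, 0, -1])

```text
time_s: 32.1
tcp_pos: [0.4845, -0.2907, 0.2363]
eef_rot: [-179.9, 0.0, -109.2]
contact_force: [1.3, -0.9, 0.2]
gripper_width: 0.0879
```

carry_out(commands=[-0.7, -1, 0, 0, -1, -0.7, -1, 0, 0, -1, -0.7, -1, 0, 0, -1, -0.7, -1, 0, 0, -1, -0.7, -1, 0, 0, -1, -0.7, -1, 0, 0, -1, -0.5, -1, 0, 0, -1, 0, 0, 0, 0, -1])

```text
time_s: 32.9
tcp_pos: [0.2944, -0.5729, 0.2352]
eef_rot: [180.0, -0.1, -109.5]
contact_force: [0.1, 0.5, -0.4]
gripper_width: 0.0877
```

Run:
```python
from h import *
s,t=cap('top','t9.png'); s,c=cap('scene','s9.png'); print(s['tcp_pos'])
b=t['frame'][130:265,120:420,::-1]; a=c['frame'][150:280,60:420,::-1]
cv2.imwrite('pics/m9.png',np.vstack([cv2.resize(b,(780,351),interpolation=cv2.INTER_CUBIC),cv2.resize(a,(780,249),interpolation=cv2.INTER_AREA)]))
f=t['frame']; hsv=cv2.cvtColor(f,cv2.COLOR_RGB2HSV); H,S,V=cv2.split(hsv)
for nm,m,z,lo in(('gold',(H>18)&(H<32)&(S>120)&(V>90),.06,20),('orange',(H<18)&(S>90)&(V>120),.022,60),('white',(S<40)&(V>165),.019,30)):
    n,l,st,ce=cv2.connectedComponentsWithStats(m.astype(np.uint8))
    for i in range(1,n):
        if st[i,4]>lo and 140<ce[i,0]-0<420 and 140<ce[i,1]<260 : print(nm,st[i,4],ce[i].round(),(p2w(t,ce[i],z)[:2]*1000).round())
```

```text
[ 0.29552339 -0.57111996  0.23509726]
gold 61 [376. 168.] [ 593. -352.]
gold 64 [358. 169.] [ 590. -296.]
orange 209 [149. 227.] [437. 329.]
white 75 [228. 147.] [677.  89.]
white 36 [335. 146.] [ 671. -242.]
white 995 [261. 167.] [611. -12.]
white 37 [333. 154.] [ 646. -234.]
white 1003 [362. 169.] [ 598. -322.]
white 103 [335. 166.] [ 608. -238.]
white 40 [221. 163.] [628. 111.]
white 42 [236. 167.] [612.  66.]
white 879 [154. 179.] [583. 316.]
white 33 [343. 177.] [ 574. -263.]
white 41 [395. 189.] [ 535. -420.]
white 73 [233. 254.] [350.  79.]
white 34 [269. 251.] [358. -29.]
```

View pics/m9.png

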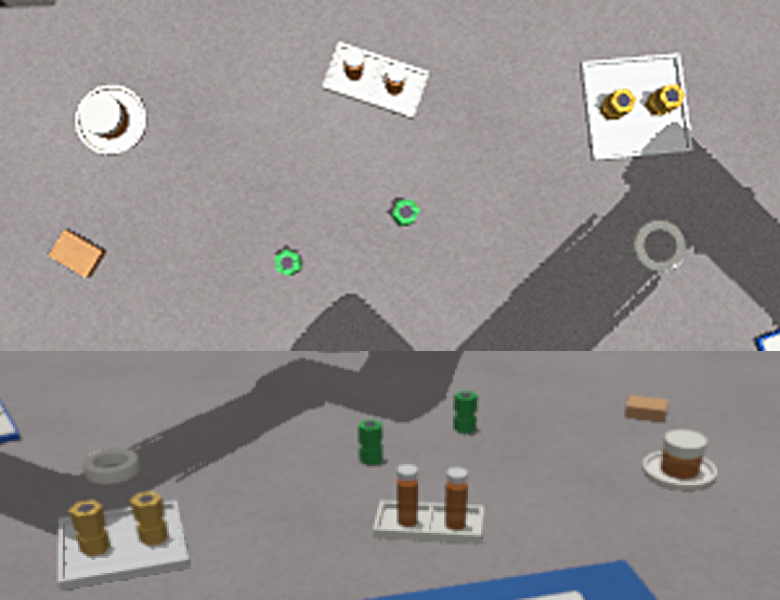

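Everything stands upright in its place, and the tape roll and box haven't moved. One numeric check of the jar and vials, then I'll hand in.

Run:
```python
from h import *
s,t=cap('top'); s,c=cap('scene')
print('jar cap top',p2w(t,(120+100/2.6,130+115/2.6),.054),'vs dish .594 .292')
for n,cx,cy,z in(('jar',684,437,.054),('v-',407,470,.080),('v+',457,474,.080),('uA',86,508,.06),('uB',146,497,.06)):
    print(n,p2w(c,(60+cx*360/780,150+(cy-351)*130/249),z).round(3))
f=t['frame']; g=cv2.cvtColor(f,cv2.COLOR_RGB2HSV); G=((g[:,:,0]<20)&(g[:,:,1]>90)&(g[:,:,2]<130)).astype(np.uint8)
print('tape scene',p2w(c,(60+111*360/780,150+(464-351)*130/249),.019).round(3))
r.close_job()
```

```text
jar cap top [0.58977053 0.29163342 0.054     ] vs dish .594 .292
jar [0.595 0.29  0.054]
v- [ 0.633 -0.046  0.08 ]
v+ [0.654 0.001 0.08 ]
uA [ 0.602 -0.358  0.06 ]
uB [ 0.594 -0.302  0.06 ]
tape scene [ 0.447 -0.346  0.019]
the job is handed in; nothing more can be done
```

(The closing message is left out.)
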